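# Stow the stick microphones in the graded caddy

## Robot

A 6-joint arm with a two-finger parallel gripper is mounted at the origin on the work surface. World frame = base frame: x ahead of the robot, y to its left, z up, the work surface at z = 0. Lengths are in m, angles in rad, forces in N, time in s.
With the tool pointing down it reaches from about 0.275 to 0.825 m from the base axis. Payload 4.9 kg.
Tool frame: the origin (TCP) lies midway between the tips of the shut fingers; the grasp point (between the pads) lies 19 mm behind it; x points along the fingers, z is the direction in which the jaws open and shut, and the axes are right-handed (so a half turn about x gives the same grasp; the last joint's range is limited). The gripper opens to 85 mm and grips with 20 to 120 N. Pads are 22 mm wide; open, the fingers measure 114 mm over their backs; the gripper's body (76 mm by 85 mm) begins 54 mm behind the grasp point. The pads swing forward as they close: fully open they stand 13 mm farther back than shut.
Start: joints at [-1.393, 0.326, -0.193, 1.052, 0, 1.437], TCP at [0.169, -0.523, 0.231] pointing down, gripper open.
Joint ranges: [-2.65, 2.65], [-0.97, 1.79], [-1.3, 1.35], [-1.93, 2.1], [-1.47, 1.37], [-3.14, 3.14]. Speed limits (rad/s): [2.57, 2.57, 3.14, 3.14, 3.14, 3.14].

## Interface

Orientations are given as a 3x3 rotation matrix whose columns are the frame's x, y, z axes.
In Python, from cell import get_state, vision, robot gives the robot as it stands. The module is installed in compiled form; this text tells all that it offers.
- The arm moves only by the tool step_arm, never from a script. Its argument "moves" is a list of rows, each a list of 7 numbers: the turn, a rotation vector about the tool's x, y, z in degrees, then the shift along the tool's x, y, z in m, then the closure, from -1 (fully open) to 1 (shut). In form: [[ax, ay, az, tx, ty, tz, grip], ...]. A call has 1 to 12 rows; each row is the pose to reach, as a shift and turn from the pose commanded when the call began, along the tool's axes at that moment; what a row does not reach only later rows make up. A row lasts 1/12 s, in which the tool goes at most 41.7 mm and 7.16 degrees, less where a joint would pass 70% of its speed; a pose out of reach is approached as far as the arm can. A call with a gripper value outside its range is refused whole. The fingers move at their own pace and stop on an object; "squeeze" is the grip in N (left out, the last holds). Time passes only in rows, so rows that repeat a pose let the fingers close. It gives the time, the measured TCP pose, the force and the opening at its end, in the units of the state.
- get_state(): the state, without advancing time (a new reading comes with each control period).
- vision.snapshot(name): name is "scene" or "top"; returns (picture, depth): 420x560x3 uint8, red, green, blue; 420x560 float32, m along the optical axis (not along the pixel's ray), 0 where there is no reading.
- vision.camera_info(name): a dict with "fov_y" (degrees; the focal length in pixels is half the picture's height over the tangent of half this angle, whatever the lens; pixels are square), "cx", "cy" (the principal point, pixels), "R" (3x3) and "t" (3): a world point X has camera coordinates R X + t. Camera axes: x right, y down, z forward; pixel columns grow to the right and rows downward; lengths in m; the calibration is good to about 2 mm. A picture is of the moment at which its call begins. camera_info takes no time and is no camera call.
- robot.sign_off(): hands the job in, once; it reports no verdict.
The state is a dict: "t": time; "q": joint angles; "qvel": joint speeds; "joint_efforts": joint torques, N m; "eef_pos": TCP position; "orientation": TCP orientation; "wrist_force": force on the tool from outside, world axes, zero at the start; "torque": the same for the moment, N m; "opening": finger opening in m.
Only numpy, scipy, OpenCV 4.12 (cv2) and the standard library are available. Lean on these libraries where they do the work, as an engineer would, in place of code of your own. Each camera call takes 0.05 s, during which the arm holds its last target.

## Task

Before the house opens, put the two loose aluminium stick microphones away in the plywood caddy, foot down, each in the one hole of the graded row that matches its thickness: the smallest hole it goes into. Each must stand fully down on the bottom of its hole; lower it in rather than letting it fall from above the caddy.

Things in the scene. Friction and masses are not known exactly. Their poses are not given: they have to be found in the camera images.
- slim_mic: plain aluminium stick microphone, a rigid cylinder 100 mm long, 22 mm in diameter (the thinner of the two), about 120 g, standing upright on the desk, foot edge bevelled 2 mm, dark grille band near the top. Origin: centre of the foot's underside; z up along its axis; turn about z is of no account. Starts nearer the robot than the caddy, left or right; the two may be swapped.
- stout_mic: plain aluminium stick microphone, a rigid cylinder 100 mm long, 30 mm in diameter (the thicker of the two), about 200 g, standing upright on the desk, foot edge bevelled 2 mm, dark grille band near the top. Origin: centre of the foot's underside; z up along its axis; turn about z is of no account. Starts nearer the robot than the caddy, left or right; the two may be swapped.
- caddy: plywood block fixed to the desk, 80 (x) by 220 (y) by 45 mm high. Origin: centre of its underside, at desk height; z up. Four empty upright round blind holes in a row along its y, 35 mm deep (floor 10 mm above the desk), mouths bevelled 3 mm. Diameters and centres, x = 0: 18 mm at y = -75 mm, 26 at -25, 34 at +25, 42 at +75. The 22 mm mic fits the 26 mm hole, the 30 mm mic the 34 mm hole.

How it is judged:
By the outcome, as a careful person would: the job done as asked, in the order asked, and still so for the second after the job is handed in, with the robot touching nothing.
It also fails if it takes over 59 s, if anything falls off the work surface, if the arm or the gripper's body presses on something with over 40 N, if the wrist force passes 120 N, or if a joint passes its speed limit or range.

## Working session

There is one attempt and no reset: what is moved stays moved. The work goes in short steps, Python scripts to look and compute and a tool call to move; the robot and the scene stay as the last step left them, time stands still between calls to the robot, and variables do not carry over. Pictures are saved under pics/ and viewed, and the job is handed in when it is done.

Besides the shell and the picture viewer there is one more tool, called after "Call:" by a JSON object that holds its "name" and its "arguments". step_arm: Moves the arm, as the interface text tells. Its arguments: {"type":"object","properties":{"moves":{"type":"array"},"squeeze":{"type":"number"}},"required":["moves"]}

```bash
mkdir -p pics; python3 - <<'E'
from cell import get_state, vision, robot
import cv2,numpy as np
s=get_state()
for k,v in s.items(): print(k,np.round(v,4).tolist())
for n in("scene","top"):
    p,d=vision.snapshot(n); cv2.imwrite(f"pics/{n}0.png",p[:,:,::-1]); np.save(f"{n}0.npy",d); np.save(f"{n}0rgb.npy",p)
    c=vision.camera_info(n); print(n,{k:np.round(v,4).tolist() if not isinstance(v,str) else v for k,v in c.items()})
E
```

```text
t 0.0
q [-1.3932, 0.327, -0.1936, 1.052, -0.0, 1.4366]
qvel [-0.0005, 0.0002, -0.0006, -0.0013, 0.0001, 0.0018]
joint_efforts [-0.0003, -44.3393, 26.2444, 0.0154, -0.0002, -0.0]
eef_pos [0.1686, -0.5229, 0.2305]
orientation [[-0.0003, 0.9518, 0.3067], [0.0017, 0.3067, -0.9518], [-1.0, 0.0002, -0.0017]]
wrist_force [-0.0515, -0.9665, 0.2285]
torque [0.0593, -0.0386, 0.0259]
opening 0.0854
scene {'fov_y': 53.7709, 'cx': 271.7165, 'cy': 211.5718, 'R': [[-0.8143, 0.5803, -0.0122], [0.4653, 0.64, -0.6114], [-0.347, -0.5036, -0.7912]], 't': [0.4442, -0.2647, 1.0613]}
top {'fov_y': 52.4134, 'cx': 282.2889, 'cy': 205.204, 'R': [[-0.0057, -0.9999, 0.0135], [-0.984, 0.0032, -0.1783], [0.1782, -0.0143, -0.9839]], 't': [-0.0081, 0.5484, 0.7012]}
```

View pics/scene0.png

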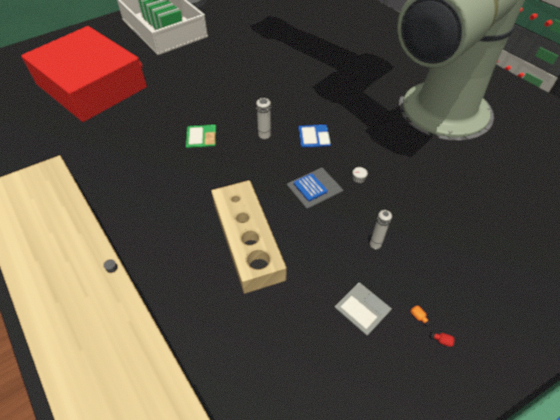

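View pics/top0.png

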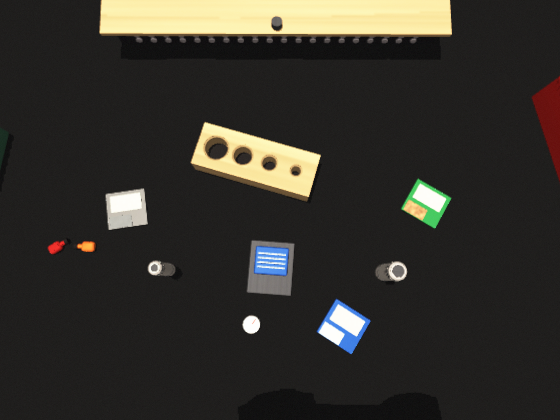

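Scene: the mics stand near (264,118) and (381,229). Top view: mic tops at about (155,268), the slim one, and (398,271), the stout one. The caddy holes run from (217,148), the largest, to (295,171), the smallest. Next I'll measure from both views.

```bash
cat > h.py <<'E'
import numpy as np,cv2
from cell import vision
def cam(n):
    c=vision.camera_info(n); return c,210/np.tan(np.radians(c["fov_y"])/2),np.array(c["R"]),np.array(c["t"])
def ray(n,u,v):
    c,f,R,t=cam(n); d=R.T@np.array([(u-c["cx"])/f,(v-c["cy"])/f,1]); return -R.T@t,d
def onz(n,u,v,z):
    o,d=ray(n,u,v); return o+d*(z-o[2])/d[2]
def proj(n,X):
    c,f,R,t=cam(n); p=R@np.array(X)+t; return f*p[0]/p[2]+c["cx"],f*p[1]/p[2]+c["cy"]
def pt(n,u,v,z):
    c,f,R,t=cam(n); return R.T@(np.array([(u-c["cx"])/f,(v-c["cy"])/f,1])*z-t)
E
python3 - <<'E'
from h import *
for n in("top","scene"):
    p=np.load(n+"0rgb.npy"); 
    rs={"top":[(185,115,140,95),(135,245,60,45),(365,245,60,45)],"scene":[(205,175,90,120),(240,85,50,65),(355,200,50,60)]}[n]
    for i,(x,y,w,h) in enumerate(rs):
        k=5 if i==0 else 8
        cv2.imwrite(f"pics/{n}_c{i}.png",cv2.resize(p[y:y+h,x:x+w,::-1],None,fx=k,fy=k,interpolation=cv2.INTER_NEAREST))
for n,l in (("top",[(217,148),(243,155),(269,163),(295,171)]),("scene",[(259,260),(250,238),(243,217),(236,199)])):
    for u,v in l: print(n,np.round(onz(n,u,v,.045),4))
print(onz("top",155,268,.1),onz("top",398,271,.1),onz("scene",385,215,.1),onz("scene",263,103,.1))
for n in("top","scene"):
    d=np.load(n+"0.npy"); print(n,(d==0).mean()); 
    for u,v in [(155,268),(398,271),(230,150),(256,158)] if n=="top" else [(385,215),(263,103)]: print(pt(n,u,v,d[v,u]))
E
```

```text
top [0.6547 0.1069 0.045 ]
top [0.6415 0.0598 0.045 ]
top [0.6264 0.0129 0.045 ]
top [ 0.6115 -0.0338  0.045 ]
scene [0.6551 0.1155 0.045 ]
scene [0.6419 0.0666 0.045 ]
scene [0.6258 0.018  0.045 ]
scene [ 0.6126 -0.028   0.045 ]
[0.43835135 0.1931057  0.1       ] [ 0.43157297 -0.19434399  0.1       ] [0.44044011 0.19837101 0.1       ] [ 0.43532805 -0.18611091  0.1       ]
top 0.0039880952380952385
[0.43827717 0.19250464 0.10214245]
[ 0.43157712 -0.19439137  0.09983246]
[0.65146663 0.08359313 0.0432059 ]
[0.63622717 0.03638508 0.04359759]
scene 0.003924319727891156
[0.44040543 0.1983502  0.099951  ]
[ 0.43464214 -0.18714854  0.09904264]
```

```bash
python3 - <<'E'
from h import *
def comb(n,ids,name):
    ims=[cv2.imread(f"pics/{n}_c{i}.png") for i in ids]; H=max(i.shape[0] for i in ims)
    o=np.hstack([cv2.copyMakeBorder(i,0,H-i.shape[0],0,6,cv2.BORDER_CONSTANT,value=(255,0,255)) for i in ims]);cv2.imwrite(name,o);print(o.shape)
comb("top",[0],"pics/ta.png")
ims=[cv2.resize(cv2.imread(f"pics/{n}_c{i}.png"),None,fx=.75,fy=.75,interpolation=cv2.INTER_NEAREST) for n in("top","scene") for i in (1,2)]
A=np.hstack(ims[:2]);B=np.hstack(ims[2:3]+[cv2.copyMakeBorder(ims[3],0,30,0,0,cv2.BORDER_CONSTANT)])
W=max(A.shape[1],B.shape[1])
o=np.zeros((A.shape[0]+B.shape[0],W,3),np.uint8);o[:A.shape[0],:A.shape[1]]=A;o[A.shape[0]:,:B.shape[1]]=B
cv2.imwrite("pics/tb.png",o[:,:800]);print(o.shape)
E
```

```text
(475, 706, 3)
(660, 720, 3)
```

View pics/ta.png

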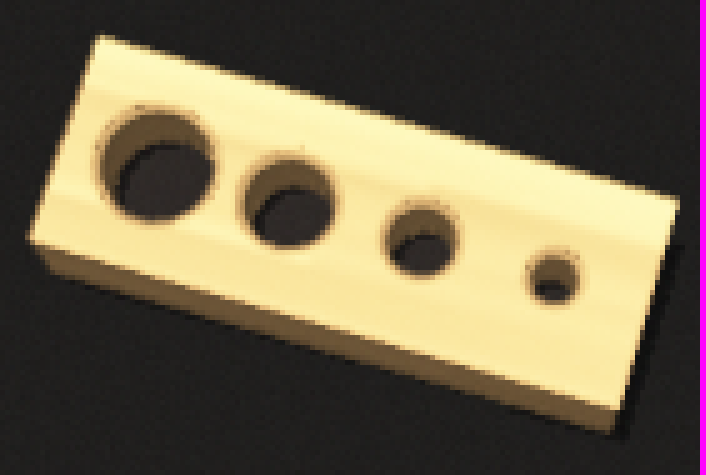

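View pics/tb.png

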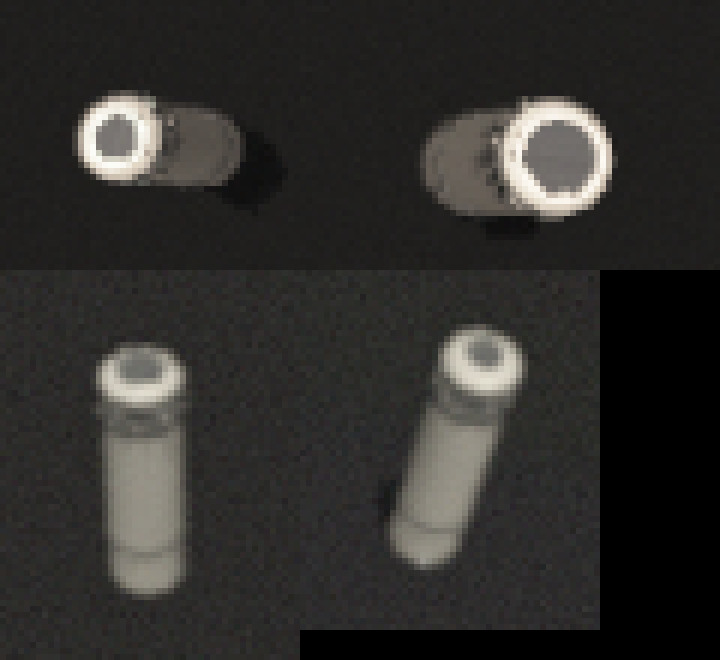

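View pics/scene_c0.png

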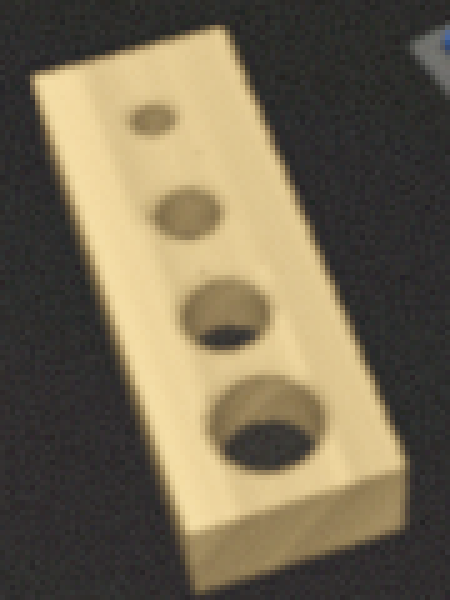

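Both mics, the caddy's top face and all four mouths are clear in the crops. Next I'll fit the caddy face corners, the hole contours and the mic cap ellipses in both views.

```bash
cat > meas.py <<'E'
from h import *
def caddy(n,p,th,box):
    x,y,w,h=box; g=p[y:y+h,x:x+w].astype(np.float32); k=6
    g=cv2.resize(g,None,fx=k,fy=k,interpolation=cv2.INTER_CUBIC)
    m=((g[:,:,0]>th)&(g[:,:,0]-g[:,:,2]>25)).astype(np.uint8)
    cs,hr=cv2.findContours(m,cv2.RETR_CCOMP,cv2.CHAIN_APPROX_NONE)
    i=max(range(len(cs)),key=lambda i:cv2.contourArea(cs[i])); c=cs[i]
    tr=lambda a:(np.asarray(a,float)+.5)/k-.5+[x,y]
    hull=cv2.convexHull(c); e=.02*cv2.arcLength(hull,True); q=cv2.approxPolyDP(hull,e,True)[:,0].astype(float)
    print(n,"poly",len(q))
    holes=[]
    for j,cc in enumerate(cs):
        if hr[0][j][3]==i and cv2.contourArea(cc)>5*k*k:
            (a,b),ax,an=cv2.fitEllipse(cc); holes.append((tr((a,b)),np.round(np.array(ax)/k,1)))
    # refine lines
    L=[]
    P=c[:,0].astype(float)
    for a,b in zip(q,np.roll(q,-1,0)):
        d=(b-a)/np.linalg.norm(b-a); s=(P-a)@d; o=(P-a)@[-d[1],d[0]]
        l=np.linalg.norm(b-a); sel=(abs(o)<2*k)&(s>.08*l)&(s<.92*l)
        L.append(cv2.fitLine(P[sel].astype(np.float32),cv2.DIST_HUBER,0,.01,.01).ravel())
    C=[]
    for l1,l2 in zip(L,np.roll(L,-1,0)):
        A=np.array([l1[:2],-l2[:2]]).T; t=np.linalg.solve(A,l2[2:]-l1[2:]); C.append(tr(l1[2:]+t[0]*l1[:2]))
    return np.array(C),holes
if __name__=="__main__":
    for n,th,box in(("top",140,(180,110,150,100)),("scene",100,(200,170,100,130))):
        p=np.load(n+"0rgb.npy"); C,H=caddy(n,p,th,box)
        W=np.array([onz(n,*c,.045) for c in C]); print(np.round(C,1).tolist(),np.round(W,4).tolist())
        print("sides",np.round(np.linalg.norm(W-np.roll(W,-1,0),axis=1),4),"centre",W.mean(0).round(4))
        for h,a in H: print("hole",h.round(1),a,onz(n,*h,.045).round(4))
        rs={"top":[(140,255,45,28),(370,255,45,32)],"scene":[(240,85,45,62),(360,200,45,55)]}[n]
        for x,y,w,h in rs:
            k=6;g=cv2.resize(p[y:y+h,x:x+w].max(2).astype(np.float32),None,fx=k,fy=k,interpolation=cv2.INTER_CUBIC)
            m=(g>160).astype(np.uint8); cs,_=cv2.findContours(m,cv2.RETR_EXTERNAL,cv2.CHAIN_APPROX_NONE)
            c=max(cs,key=cv2.contourArea);(a,b),ax,an=cv2.fitEllipse(cv2.convexHull(c))
            u,v=(np.array([a,b])+.5)/k-.5+[x,y]
            print("mic cap",round(u,1),round(v,1),np.round(np.array(ax)/k,1),onz(n,u,v,.1).round(4))
E
python3 meas.py
```

```text
top poly 4
[[320.4, 154.5], [308.2, 196.9], [189.9, 162.8], [204.2, 121.5]] [[0.6422, -0.0802, 0.045], [0.5639, -0.0568, 0.045], [0.627, 0.1549, 0.045], [0.7053, 0.1314, 0.045]]
sides [0.0818 0.2209 0.0818 0.2208] centre [0.6346 0.0373 0.045 ]
hole [295.3 170.6] [9.2 9.3] [ 0.6121 -0.0344  0.045 ]
hole [268.7 163. ] [13.5 13.9] [0.6265 0.0133 0.045 ]
hole [242.4 155.4] [17.5 18.2] [0.6408 0.061  0.045 ]
hole [216.  147.9] [21.7 22.6] [0.6548 0.1088 0.045 ]
mic cap 154.6 267.5 [13.1 14.6] [0.4392 0.1938 0.1   ]
mic cap 397.2 270.7 [18.  19.3] [ 0.432 -0.193  0.1  ]
scene poly 4
[[290.9, 278.7], [244.1, 293.0], [209.5, 189.6], [249.6, 179.2]] [[0.6315, 0.1789, 0.045], [0.7121, 0.1542, 0.045], [0.643, -0.0807, 0.045], [0.5611, -0.0563, 0.045]]
sides [0.0843 0.2449 0.0855 0.2456] centre [0.6369 0.049  0.045 ]
hole [258.2 263.6] [ 9.6 17.6] [0.6604 0.1208 0.045 ]
hole [250.  241.9] [ 4.3 11.1] [0.6466 0.0739 0.045 ]
mic cap 262.9 102.5 [ 8.8 13. ] [ 0.4345 -0.1878  0.1   ]
mic cap 385.0 215.0 [ 9.6 12.6] [0.4405 0.1984 0.1   ]
```

Top view gives a caddy of 220.9 × 81.8 mm with 49.8 mm hole pitch, so its scale is good. The scene camera is offset from it by about 5 mm. I'll resolve that bias by closing the jaws on the slim mic in two directions, so its true position is known from the arm. First I go above it.

Call:
{"name": "step_arm", "arguments": {"moves": [[30,0,0,0.04,0.24,-0.3,-1],[34,0,0,0.04,0.479,-0.601,-1],[34,0,0,0.04,0.479,-0.601,-1],[34,0,0,0.04,0.479,-0.601,-1],[34,0,0,0.04,0.479,-0.601,-1],[34,0,0,0.04,0.479,-0.601,-1],[34,0,0,0.04,0.479,-0.601,-1],[34,0,0,0.04,0.479,-0.601,-1],[34,0,0,0.04,0.479,-0.601,-1],[34,0,0,0.04,0.479,-0.601,-1],[34,0,0,0.04,0.479,-0.601,-1],[34,0,0,0.04,0.479,-0.601,-1]], "squeeze": 20}}

```text
t: 1.1
eef_pos: [0.3449, -0.0552, 0.2045]
orientation: [[0.0, 0.96, -0.278], [-0.0, -0.278, -0.96], [-1.0, 0.001, 0.0]]
wrist_force: [1.3, -1.1, -0.1]
opening: 0.0853
```

```bash
cat > rel.py <<'E'
import sys,numpy as np
from cell import get_state
from scipy.spatial.transform import Rotation as Ro
# usage: rel.py x y z jawyaw_deg
def rel(x,y,z,yaw):
    s=get_state(); R=np.array(s["orientation"]); p=np.array(s["eef_pos"])
    best=None
    for yw in(yaw,yaw+180):
        a=np.radians(yw); T=np.column_stack([[0,0,-1],np.cross([np.cos(a),np.sin(a),0],[0,0,-1]),[np.cos(a),np.sin(a),0]])
        r=Ro.from_matrix(R.T@T).as_rotvec(degrees=True)
        if best is None or np.linalg.norm(r)<np.linalg.norm(best): best=r
    print("t",round(s["t"],2),"pos",p.round(4),"yaw",np.degrees(np.arctan2(R[1,2],R[0,2])).round(2),"q",np.round(s["q"],2),"F",np.round(s["wrist_force"],1),"op",round(s["opening"],4))
    print("turn",best.round(2),"shift",(R.T@(np.array([x,y,z])-p)).round(4))
if __name__=="__main__": rel(*map(float,sys.argv[1:]))
E
python3 rel.py .440 .196 .190 -106.6
```

```text
t 1.1 pos [ 0.3449 -0.0552  0.2045] yaw -106.17 q [-0.37 -0.03 -0.69  0.91 -0.    3.05] F [ 1.3 -1.1 -0.1] op 0.0853
turn [ 0.43  0.   -0.03] shift [ 0.0145  0.0214 -0.2678]
```

Joint 6 is close to its limit at this yaw (3.05 of 3.14), so I'll turn the other way.

Call:
{"name": "step_arm", "arguments": {"moves": [[-90,0,0,0.014,0.021,-0.268,-1],[-90,0,0,0.014,0.021,-0.268,-1],[-90,0,0,0.014,0.021,-0.268,-1],[-90,0,0,0.014,0.021,-0.268,-1],[-90,0,0,0.014,0.021,-0.268,-1],[-90,0,0,0.014,0.021,-0.268,-1],[-90,0,0,0.014,0.021,-0.268,-1],[-90,0,0,0.014,0.021,-0.268,-1],[-90,0,0,0.014,0.021,-0.268,-1],[-90,0,0,0.014,0.021,-0.268,-1],[-90,0,0,0.014,0.021,-0.268,-1],[-90,0,0,0.014,0.021,-0.268,-1]]}}

```text
t: 2.1
eef_pos: [0.4392, 0.1944, 0.1901]
orientation: [[-0.001, 0.339, 0.941], [-0.0, 0.941, -0.339], [-1.0, -0.001, -0.001]]
wrist_force: [-0.3, -1.8, -0.3]
opening: 0.0853
```

```bash
python3 rel.py .440 .196 .15 73.4
```

```text
t 2.1 pos [0.4392 0.1944 0.1901] yaw -19.81 q [ 0.26  0.23 -0.43  0.91 -0.    2.18] F [-0.3 -1.8 -0.3] op 0.0853
turn [ 8.679e+01 -1.000e-02  6.000e-02] shift [0.0401 0.0018 0.0003]
```

Call:
{"name": "step_arm", "arguments": {"moves": [[-93.2,0,0,0.04,0.002,0,-1],[-93.2,0,0,0.04,0.002,0,-1],[-93.2,0,0,0.04,0.002,0,-1],[-93.2,0,0,0.04,0.002,0,-1],[-93.2,0,0,0.04,0.002,0,-1],[-93.2,0,0,0.04,0.002,0,-1],[-93.2,0,0,0.04,0.002,0,-1],[-93.2,0,0,0.04,0.002,0,-1],[-93.2,0,0,0.04,0.002,0,-1],[-93.2,0,0,0.04,0.002,0,-1],[-93.2,0,0,0.04,0.002,0,-1],[-93.2,0,0,0.04,0.002,0,-1]]}}

```text
t: 3.1
eef_pos: [0.4399, 0.1961, 0.1502]
orientation: [[-0.001, -0.914, 0.405], [-0.0, 0.405, 0.914], [-1.0, 0.001, -0.001]]
wrist_force: [-0.4, -1.0, -0.1]
opening: 0.0853
```

```bash
python3 rel.py .440 .196 .045 73.4;python3 - <<'E'
from h import *
p,d=vision.snapshot("top");q,d=vision.snapshot("scene")
a=cv2.resize(p[200:330,80:240,::-1],None,fx=3,fy=3);b=cv2.resize(q[130:260,320:440,::-1],None,fx=3,fy=3)
cv2.imwrite("pics/a1.png",np.hstack([a,b])[:,:800])
E
```

```text
t 3.1 pos [0.4399 0.1961 0.1502] yaw 66.11 q [ 0.27  0.28 -0.49  0.81 -0.    0.68] F [-0.4 -1.  -0.1] op 0.0853
turn [-7.29 -0.03 -0.04] shift [ 0.1052 -0.0002 -0.    ]
```

View pics/a1.png

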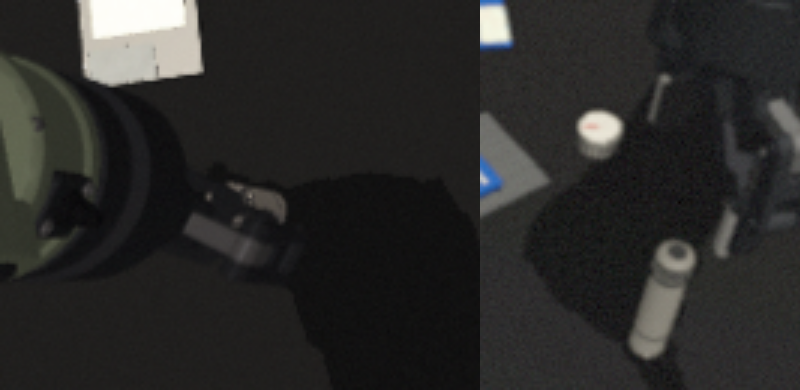

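```bash
python3 - <<'E'
from h import *
import numpy as np
j=np.array([.405,.914,0]);c=np.array([.44,.1961,.163])
for s in(-.0425,.0425): print(proj("scene",c+s*j),proj("top",c+s*j))
print(proj("scene",[.44,.196,.1]),proj("top",[.44,.196,.1]))
for sl in[(.4392,.1938)]: print(proj("scene",[*sl,.1]))
E
```

```text
(np.float64(382.67727069696457), np.float64(172.28041108488256)) (np.float64(167.2416245639581), np.float64(277.32784932014704))
(np.float64(402.1024566797057), np.float64(210.7690761173571)) (np.float64(114.49762977111118), np.float64(253.5649174205989))
(np.float64(384.21448189244074), np.float64(214.0175081691788)) (np.float64(153.2216117223511), np.float64(266.9622888704436))
(np.float64(383.6478648180423), np.float64(213.0057360434))
```

In the scene view the right fingertip is at about (402,213) against a projected (402,211), and the cap is at (385,215), so the slim mic lies under the TCP. Descend and close gently.

Call:
{"name": "step_arm", "arguments": {"moves": [[-7.3,0,0,0.03,0,0,-1],[-7.3,0,0,0.06,0,0,-1],[-7.3,0,0,0.09,0,0,-1],[-7.3,0,0,0.106,0,0,-1],[-7.3,0,0,0.106,0,0,0],[-7.3,0,0,0.106,0,0,0.4],[-7.3,0,0,0.106,0,0,1],[-7.3,0,0,0.106,0,0,1],[-7.3,0,0,0.106,0,0,1],[-7.3,0,0,0.106,0,0,1],[-7.3,0,0,0.106,0,0,1],[-7.3,0,0,0.106,0,0,1]], "squeeze": 20}}

```text
t: 4.2
eef_pos: [0.4414, 0.1966, 0.0457]
orientation: [[0.003, -0.957, 0.292], [0.001, 0.292, 0.957], [-1.0, -0.002, 0.001]]
wrist_force: [0.1, -0.4, 6.7]
opening: 0.0211
```

Call:
{"name": "step_arm", "arguments": {"moves": [[0,0,0,0,0,0,-1],[0,0,0,0,0,0,-1],[0,0,0,0,0,0,-1],[0,0,0,0,0,0,-1],[0,0,0,0,0,0,-1],[0,0,0,0,0,0,-1]]}}

```text
t: 4.7
eef_pos: [0.4401, 0.1962, 0.0444]
orientation: [[-0.0, -0.957, 0.291], [-0.0, 0.291, 0.957], [-1.0, 0.0, -0.0]]
wrist_force: [0.1, 0.0, 0.4]
opening: 0.0854
```

Call:
{"name": "step_arm", "arguments": {"moves": [[90,0,0,0,0,0,-1],[90,0,0,0,0,0,-1],[90,0,0,0,0,0,-1],[90,0,0,0,0,0,-1],[90,0,0,0,0,0,-1],[90,0,0,0,0,0,-1],[90,0,0,0,0,0,-1],[90,0,0,0,0,0,-1],[90,0,0,0,0,0,-1],[90,0,0,0,0,0,-1],[90,0,0,0,0,0,-1],[90,0,0,0,0,0,-1]]}}

```text
t: 5.7
eef_pos: [0.4402, 0.1963, 0.0445]
orientation: [[-0.0, 0.229, 0.973], [-0.0, 0.973, -0.229], [-1.0, -0.0, -0.0]]
wrist_force: [-0.0, 0.3, 0.4]
opening: 0.0853
```

```bash
python3 rel.py .440 .196 .045 -16.6
```

```text
t 5.7 pos [0.4402 0.1963 0.0445] yaw -13.24 q [ 0.27  0.42 -0.61  0.54  0.    2.07] F [-0.   0.3  0.4] op 0.0853
turn [ 3.36 -0.01  0.  ] shift [-0.0005 -0.0003 -0.0001]
```

Call:
{"name": "step_arm", "arguments": {"moves": [[3.4,0,0,0,0,0,0],[3.4,0,0,0,0,0,0.4],[3.4,0,0,0,0,0,1],[3.4,0,0,0,0,0,1],[3.4,0,0,0,0,0,1],[3.4,0,0,0,0,0,1],[3.4,0,0,0,0,0,1],[3.4,0,0,0,0,0,1]], "squeeze": 20}}

```text
t: 6.37
eef_pos: [0.4401, 0.1962, 0.0445]
orientation: [[-0.0, 0.28, 0.96], [-0.0, 0.96, -0.28], [-1.0, -0.0, -0.0]]
wrist_force: [0.6, -1.2, -1.1]
opening: 0.0212
```

Call:
{"name": "step_arm", "arguments": {"moves": [[0,0,0,0,0,0,0.2],[0,0,0,0,0,0,-1],[0,0,0,0,0,0,-1],[0,0,0,0,0,0,-1],[0,0,0,-0.04,0,0,-1],[0,0,0,-0.08,0,0,-1],[0,0,0,-0.12,0,0,-1],[0,0,0,-0.14,-0.05,0,-1],[0,0,0,-0.14,-0.1,0,-1],[0,0,0,-0.14,-0.14,0,-1],[0,0,0,-0.14,-0.18,0,-1],[0,0,0,-0.14,-0.2,0,-1]]}}

```text
t: 7.37
eef_pos: [0.3832, 0.0026, 0.1849]
orientation: [[0.001, 0.28, 0.96], [-0.001, 0.96, -0.28], [-1.0, -0.0, 0.001]]
wrist_force: [0.8, 0.1, 0.1]
opening: 0.0855
```

```bash
python3 - <<'E'
from h import *
from cell import get_state
s=get_state();print(s["t"],np.round(s["eef_pos"],4))
for n in("top","scene"):
    p,d=vision.snapshot(n); np.save(n+"1rgb.npy",p); np.save(n+"1.npy",d);cv2.imwrite(f"pics/{n}1.png",p[:,:,::-1])
E
sed 's/0rgb/1rgb/' meas.py>m1.py; python3 m1.py
```

```text
7.3667 [0.3832 0.0026 0.1849]
top poly 4
[[320.4, 154.5], [308.2, 197.0], [189.9, 162.9], [204.2, 121.5]] [[0.6422, -0.0802, 0.045], [0.5639, -0.0568, 0.045], [0.627, 0.1549, 0.045], [0.7053, 0.1314, 0.045]]
sides [0.0818 0.2209 0.0818 0.2208] centre [0.6346 0.0373 0.045 ]
hole [295.3 170.6] [9.2 9.2] [ 0.6121 -0.0344  0.045 ]
hole [268.7 163. ] [13.5 13.9] [0.6265 0.0133 0.045 ]
hole [242.4 155.4] [17.5 18.2] [0.6408 0.061  0.045 ]
hole [216.  147.9] [21.7 22.5] [0.6548 0.1088 0.045 ]
mic cap 160.8 272.8 [29.1 36.1] [0.4307 0.1836 0.1   ]
mic cap 398.3 270.6 [15.6 18.4] [ 0.4322 -0.1948  0.1   ]
scene poly 4
[[290.9, 278.6], [244.1, 293.1], [209.5, 189.6], [249.6, 179.2]] [[0.6315, 0.1788, 0.045], [0.7122, 0.1543, 0.045], [0.643, -0.0807, 0.045], [0.5611, -0.0563, 0.045]]
sides [0.0843 0.245  0.0855 0.2454] centre [0.6369 0.049  0.045 ]
hole [258.2 263.6] [ 9.6 17.6] [0.6604 0.1208 0.045 ]
hole [250.1 241.9] [ 4.3 11. ] [0.6466 0.0739 0.045 ]
mic cap 262.9 102.5 [ 8.7 13. ] [ 0.4346 -0.1877  0.1   ]
mic cap 384.6 215.8 [10.  12.5] [0.4423 0.1992 0.1   ]
```

View pics/top1.png

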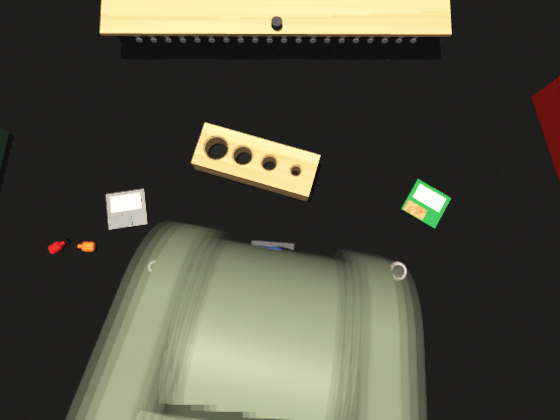

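View pics/scene1.png

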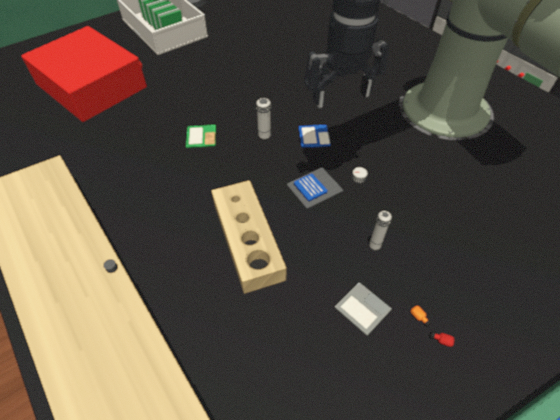

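The scene view shows the centred slim mic at cap (384.6,215.8), the stout at (263,102) and the caddy untouched. The top view's left mic is hidden by the arm. Against the gripper-centred truth (0.440,0.197), the scene camera is off by about (+2,+2) mm and the top camera by about (+1,−2.5) mm. Corrected hole centres agree in both views: 26 mm at (0.625,0.016) and 34 mm at (0.640,0.064). Re-grasp the slim mic.

Call:
{"name": "step_arm", "arguments": {"moves": [[0,0,0,0,0.04,0,-1],[0,0,0,0,0.08,0,-1],[0,0,0,0,0.12,0,-1],[0,0,0,0,0.16,0,-1],[0,0,0,0,0.19,0,-1],[0,0,0,0,0.2,0,-1],[0,0,0,0,0.201,0,-1],[0,0,0,0.04,0.201,0,-1],[0,0,0,0.08,0.201,0,-1],[0,0,0,0.12,0.201,0,-1],[0,0,0,0.14,0.201,0,-1],[0,0,0,0.14,0.201,0,-1]]}}

```text
t: 8.47
eef_pos: [0.436, 0.1949, 0.0406]
orientation: [[-0.009, 0.282, 0.959], [-0.003, 0.959, -0.282], [-1.0, -0.005, -0.008]]
wrist_force: [-1.1, -0.3, 0.5]
opening: 0.0854
```

Call:
{"name": "step_arm", "arguments": {"moves": [[0,0,0,0,0,0,0],[0,0,0,0,0,0,0.4],[0,0,0,0,0,0,1],[0,0,0,0,0,0,1],[0,0,0,0,0,0,1],[0,0,0,0,0,0,1],[0,0,0,0,0,0,1],[0,0,0,0,0,0,1]], "squeeze": 40}}

```text
t: 9.13
eef_pos: [0.4417, 0.1975, 0.0458]
orientation: [[0.003, 0.28, 0.96], [0.0, 0.96, -0.28], [-1.0, 0.001, 0.002]]
wrist_force: [-0.3, -0.2, 7.0]
opening: 0.021
```

```bash
python3 rel.py .625 .016 .13 -16.6
```

```text
t 9.13 pos [0.4417 0.1975 0.0458] yaw -16.28 q [ 0.27  0.42 -0.6   0.54 -0.    2.12] F [-0.3 -0.2  7. ] op 0.021
turn [ 0.32  0.13 -0.07] shift [-0.0838 -0.1227  0.2271]
```

Call:
{"name": "step_arm", "arguments": {"moves": [[0,0,0,-0.02,0,0,1],[0,0,0,-0.045,0,0,1],[0,0,0,-0.07,0,0,1],[0,0,0,-0.085,-0.01,0.02,1],[0,0,0,-0.085,-0.03,0.05,1],[0,0,0,-0.085,-0.05,0.085,1],[0,0,0,-0.085,-0.067,0.12,1],[0,0,0,-0.085,-0.083,0.155,1],[0,0,0,-0.085,-0.102,0.19,1],[0,0,0,-0.085,-0.115,0.215,1],[0,0,0,-0.085,-0.122,0.228,1],[0,0,0,-0.085,-0.122,0.228,1]]}}

```text
t: 10.13
eef_pos: [0.6275, 0.0132, 0.1293]
orientation: [[0.002, 0.284, 0.959], [-0.001, 0.959, -0.284], [-1.0, -0.0, 0.002]]
wrist_force: [-0.4, 0.8, -1.1]
opening: 0.021
```

Call:
{"name": "step_arm", "arguments": {"moves": [[0,0,0,0,0,0,1],[0,0,0,0,0,0,1]]}}

```text
t: 10.3
eef_pos: [0.6239, 0.0169, 0.1292]
orientation: [[-0.002, 0.28, 0.96], [0.001, 0.96, -0.28], [-1.0, 0.0, -0.002]]
wrist_force: [-0.3, -0.7, -1.1]
opening: 0.0211
```

```bash
python3 rel.py .625 .016 .095 -16.6; python3 - <<'E'
from h import *
p,d=vision.snapshot("top");q,d=vision.snapshot("scene")
a=cv2.resize(p[80:240,160:360,::-1],None,fx=2,fy=2);b=cv2.resize(q[130:300,190:310,::-1],None,fx=3,fy=3)
a=cv2.copyMakeBorder(a,0,b.shape[0]-a.shape[0],0,0,0)
cv2.imwrite("pics/a2.png",np.hstack([a,b])[:,:800])
X=[.625,.016,.085]
print(proj("scene",[.627,.018,.085]))
E
```

```text
t 10.3 pos [0.6239 0.0169 0.1292] yaw -16.26 q [-0.09  0.54 -0.13  0.9   0.    1.76] F [-0.3 -0.7 -1.1] op 0.0211
turn [ 0.34 -0.11 -0.  ] shift [ 0.0342 -0.0006  0.0014]
(np.float64(241.00324458308262), np.float64(204.32567227995807))
```

View pics/a2.png

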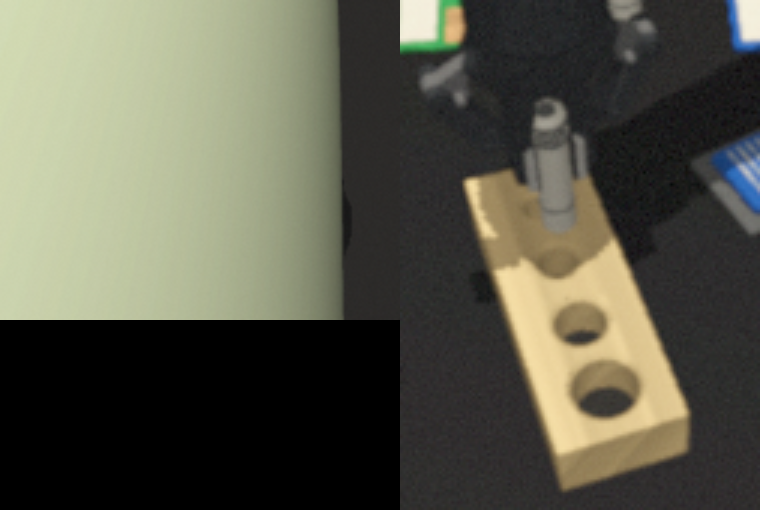

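The foot hangs at about (243,205) in the scene view, above the 26 mm hole. I'll lower it to just above the mouth and compare the two directly.

Call:
{"name": "step_arm", "arguments": {"moves": [[0,0,0,0.015,0,0.001,1],[0,0,0,0.028,0,0.001,1],[0,0,0,0.03,0,0.001,1],[0,0,0,0.03,0,0.001,1]]}}

```text
t: 10.73
eef_pos: [0.6246, 0.0168, 0.0988]
orientation: [[-0.003, 0.279, 0.96], [0.0, 0.96, -0.279], [-1.0, -0.0, -0.003]]
wrist_force: [0.6, 0.3, -1.1]
opening: 0.0211
```

```bash
python3 rel.py .625 .016 .095 -16.6; python3 - <<'E'
from h import *
q,d=vision.snapshot("scene")
b=cv2.resize(q[160:240,215:285,::-1],None,fx=7,fy=7,interpolation=cv2.INTER_CUBIC)
c=np.array([.6265,.018,.0])
for z in(.054,.1): print(np.array(proj("scene",c+[0,0,z])))
cv2.imwrite("pics/a3.png",b)
E
```

```text
t 10.73 pos [0.6246 0.0168 0.0988] yaw -16.22 q [-0.09  0.57 -0.16  0.84  0.    1.76] F [ 0.6  0.3 -1.1] op 0.0211
turn [ 0.38 -0.14  0.03] shift [ 0.0038 -0.0007  0.0007]
[242.37195678 214.34147155]
[240.65066459 199.05915875]
```

View pics/a3.png

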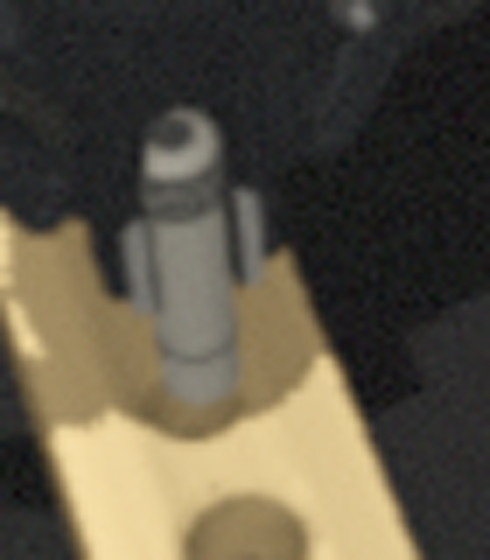

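```bash
python3 - <<'E'
from h import *
from meas import caddy
p=np.load("scene0rgb.npy")
for th in (130,145,155,165):
    C,H=caddy("scene",p,th,(200,170,100,130))
    print(th,np.round(C,1).tolist(),[(h.round(1).tolist(),a.tolist()) for h,a in H])
    for h,a in H: print(onz("scene",*h,.045).round(4))
E
```

```text
scene poly 5
130 [[285.2, 265.5], [284.9, 279.8], [244.5, 292.2], [210.0, 189.8], [249.4, 179.6]] [([258.1, 261.8], [14.3, 21.5]), ([248.8, 240.6], [7.9, 14.8])]
[0.6585 0.1176 0.045 ]
[0.6469 0.0701 0.045 ]
scene poly 5
145 [[285.0, 265.5], [284.4, 279.6], [244.6, 291.5], [210.3, 189.9], [249.3, 179.8]] [([247.6, 285.9], [1.7, 8.5]), ([267.2, 282.0], [2.5, 5.2]), ([253.0, 280.5], [2.0, 7.1]), ([271.1, 277.4], [2.3, 6.8]), ([275.2, 273.8], [2.4, 6.3]), ([258.2, 260.6], [17.1, 22.7]), ([249.5, 238.4], [12.7, 16.2]), ([246.0, 217.3], [4.1, 6.2]), ([240.2, 218.2], [6.8, 9.4]), ([233.1, 198.7], [3.2, 4.0])]
[0.6999 0.1465 0.045 ]
[0.6685 0.1601 0.045 ]
[0.6867 0.1432 0.045 ]
[0.658  0.1567 0.045 ]
[0.648  0.1551 0.045 ]
[0.657  0.1157 0.045 ]
[0.6431 0.0668 0.045 ]
[0.6214 0.022  0.045 ]
[0.6317 0.0172 0.045 ]
[ 0.6167 -0.0321  0.045 ]
scene poly 4
155 [[286.1, 268.3], [242.0, 283.5], [210.4, 190.0], [249.2, 179.9]] [([257.9, 259.7], [18.8, 23.1]), ([249.5, 237.9], [13.8, 17.4]), ([242.0, 217.5], [9.1, 12.8]), ([234.9, 198.5], [4.8, 8.1])]
[0.6564 0.1139 0.045 ]
[0.6425 0.066  0.045 ]
[0.6281 0.0179 0.045 ]
[ 0.6136 -0.0302  0.045 ]
scene poly 4
165 [[285.9, 268.3], [241.7, 282.1], [210.6, 190.0], [249.1, 180.0]] [([257.9, 259.6], [19.4, 23.4]), ([249.6, 237.8], [14.3, 17.9]), ([242.0, 217.5], [9.7, 13.4]), ([235.0, 198.5], [5.4, 8.6])]
[0.6563 0.1137 0.045 ]
[0.6423 0.0658 0.045 ]
[0.628  0.0178 0.045 ]
[ 0.6135 -0.0302  0.045 ]
```

```bash
python3 - <<'E'
from h import *
q,d=vision.snapshot("scene");np.save("s3rgb.npy",q)
g=q.max(2).astype(int)
for r in (206,209,212,214,216,218): print(r,[ "%d/%d"%(q[r,c,0],q[r,c,2]) for c in range(233,254)])
J=np.array([.96,-.28,0])*.003; c=np.array([.6265,.018,.054])
print(np.array(proj("scene",c+J))-proj("scene",c), np.array(proj("scene",c+np.array([.28,.96,0])*.003))-proj("scene",c))
E
```

```text
206 ['142/85', '142/85', '142/87', '127/90', '125/108', '131/118', '133/119', '135/121', '135/122', '137/123', '136/122', '133/120', '129/115', '123/110', '116/101', '122/89', '138/87', '144/87', '142/85', '143/84', '144/85']
209 ['139/81', '140/85', '143/85', '136/86', '121/93', '113/102', '125/112', '134/121', '135/120', '134/121', '132/118', '128/114', '121/109', '110/99', '105/92', '123/92', '140/88', '146/89', '145/87', '143/88', '142/85']
212 ['141/87', '140/83', '143/84', '143/87', '140/100', '130/110', '130/117', '132/119', '131/116', '130/117', '129/114', '132/120', '131/118', '127/112', '123/108', '125/99', '140/89', '147/89', '144/84', '140/81', '145/86']
214 ['138/80', '140/84', '140/83', '139/82', '132/88', '126/102', '133/117', '135/121', '137/121', '138/125', '138/123', '134/119', '131/118', '129/116', '126/108', '133/96', '140/86', '147/89', '147/86', '141/83', '144/85']
216 ['128/74', '132/78', '127/74', '123/72', '121/72', '126/83', '129/98', '131/109', '136/119', '139/121', '135/117', '134/117', '133/114', '129/100', '128/88', '127/78', '133/78', '141/82', '145/85', '144/86', '147/87']
218 ['138/83', '124/72', '119/70', '115/69', '119/70', '122/72', '127/74', '137/84', '136/83', '136/83', '135/88', '132/82', '130/78', '125/72', '123/74', '119/66', '129/77', '145/85', '166/98', '172/104', '185/112']
[-1.50366648  0.42194686] [0.4527677  1.17693996]
```

Foot centre projected to mouth level is about (243.0,217.2) and the hole is at (242.0,217.5), so I'll shift 2 mm along the jaw axis and lower slowly.

Call:
{"name": "step_arm", "arguments": {"moves": [[0,0,0,0,0,0.002,1],[0,0,0,0.005,0,0.002,1],[0,0,0,0.008,0,0.002,1],[0,0,0,0.011,0,0.002,1],[0,0,0,0.014,0,0.002,1],[0,0,0,0.017,0,0.002,1],[0,0,0,0.02,0,0.002,1]]}}

```text
t: 11.42
eef_pos: [0.6278, 0.0153, 0.0791]
orientation: [[-0.0, 0.281, 0.96], [0.0, 0.96, -0.281], [-1.0, -0.0, -0.0]]
wrist_force: [-0.0, -0.2, -1.2]
opening: 0.0208
```

It entered with no contact force (foot about 10 mm inside). Continue down.

Call:
{"name": "step_arm", "arguments": {"moves": [[0,0,0,0.005,0,0,1],[0,0,0,0.01,0,0,1],[0,0,0,0.014,0,0,1],[0,0,0,0.018,0,0,1],[0,0,0,0.02,0,0,1],[0,0,0,0.022,0,0,1],[0,0,0,0.022,0,0,1]]}}

```text
t: 12.0
eef_pos: [0.6278, 0.0153, 0.0571]
orientation: [[-0.001, 0.281, 0.96], [0.0, 0.96, -0.281], [-1.0, -0.0, -0.001]]
wrist_force: [-0.2, -0.7, -1.3]
opening: 0.0213
```

Call:
{"name": "step_arm", "arguments": {"moves": [[0,0,0,0.001,0,0,1],[0,0,0,0.002,0,0,1],[0,0,0,0.003,0,0,1],[0,0,0,0.003,0,0,1]]}}

```text
t: 12.33
eef_pos: [0.6284, 0.0153, 0.0559]
orientation: [[0.001, 0.281, 0.96], [-0.0, 0.96, -0.281], [-1.0, 0.0, 0.001]]
wrist_force: [-2.3, 0.1, 5.6]
opening: 0.0208
```

The foot is on the floor (upward 5.6 N at TCP z 0.056). Release and rise.

Call:
{"name": "step_arm", "arguments": {"moves": [[0,0,0,0,0,0,0.5],[0,0,0,0,0,0,0.2],[0,0,0,0,0,0,-0.5],[0,0,0,0,0,0,-1],[0,0,0,0,0,0,-1],[0,0,0,0,0,0,-1],[0,0,0,-0.02,0,0,-1],[0,0,0,-0.06,0,0,-1],[0,0,0,-0.1,0,0,-1],[0,0,0,-0.14,0,0,-1],[0,0,0,-0.14,-0.04,-0.04,-1],[0,0,0,-0.14,-0.08,-0.07,-1]]}}

```text
t: 13.33
eef_pos: [0.561, -0.0287, 0.1984]
orientation: [[0.01, 0.278, 0.961], [-0.002, 0.961, -0.278], [-1.0, 0.001, 0.01]]
wrist_force: [-0.1, -1.1, -0.7]
opening: 0.0853
```

```bash
python3 rel.py .432 -.1905 .19 -16.6; python3 - <<'E'
from h import *
q,d=vision.snapshot("scene")
cv2.imwrite("pics/a4.png",q[...,::-1])
p=q
for x,y,w,h in ((240,85,45,62),(225,170,40,60)):
    k=6;g=cv2.resize(p[y:y+h,x:x+w].min(2).astype(np.float32),None,fx=k,fy=k,interpolation=cv2.INTER_CUBIC)
    m=(g>150).astype(np.uint8); cs,_=cv2.findContours(m,cv2.RETR_EXTERNAL,cv2.CHAIN_APPROX_NONE)
    if not cs: print("none");continue
    c=max(cs,key=cv2.contourArea);(a,b),ax,an=cv2.fitEllipse(cv2.convexHull(c));u,v=(np.array([a,b])+.5)/k-.5+[x,y]
    print(u,v,np.array(ax)/k,onz("scene",u,v,.1),onz("scene",u,v,.11), pt("scene",u,v,d[int(v),int(u)]))
E
```

```text
t 13.33 pos [ 0.561  -0.0287  0.1984] yaw -16.11 q [-0.18  0.36 -0.23  0.97  0.    1.67] F [-0.1 -1.1 -0.7] op 0.0853
turn [ 0.49  0.56 -0.06] shift [ 0.0074 -0.1913 -0.0791]
262.88182322184247 102.63388442993164 [ 8.23675219 12.85770289] [ 0.43480167 -0.18733352  0.1       ] [ 0.44197526 -0.17647414  0.11      ] [ 0.43382374 -0.18881391  0.09863677]
251.89410400390625 312.56612141927087 [ 17.29047902 238.17067464] [0.73243062 0.21311808 0.1       ] [0.73450133 0.21711167 0.11      ] [ 0.71142225  0.17260109 -0.00145508]
```

View pics/a4.png

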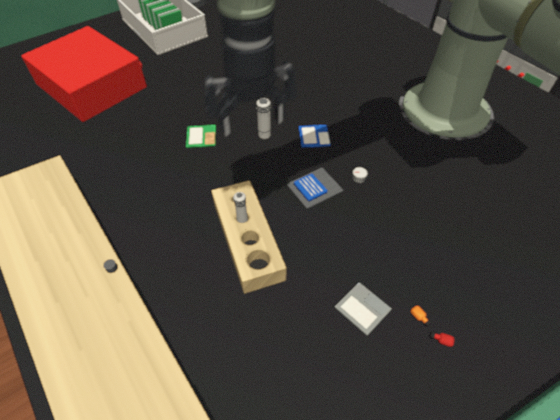

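The slim mic stands in the 26 mm hole (cap near (240,198)), upright, with the stout still at (263,103). Go above the stout.

Call:
{"name": "step_arm", "arguments": {"moves": [[0,0,0,0.007,-0.035,-0.02,-1],[0,0,0,0.007,-0.075,-0.04,-1],[0,0,0,0.007,-0.11,-0.06,-1],[0,0,0,0.007,-0.145,-0.075,-1],[0,0,0,0.007,-0.175,-0.077,-1],[0,0,0,0.007,-0.191,-0.077,-1],[0,0,0,0.007,-0.191,-0.077,-1],[0,0,0,0.007,-0.191,-0.077,-1],[0,0,0,0.007,-0.191,-0.077,-1]]}}

```text
t: 14.13
eef_pos: [0.4299, -0.1897, 0.1874]
orientation: [[-0.0, 0.28, 0.96], [0.001, 0.96, -0.28], [-1.0, 0.001, -0.0]]
wrist_force: [0.1, -0.1, 0.3]
opening: 0.0853
```

```bash
python3 rel.py .432 -.190 .045 -16.6
```

```text
t 14.13 pos [ 0.4299 -0.1897  0.1874] yaw -16.28 q [-0.57  0.22 -0.46  0.89  0.    1.28] F [ 0.1 -0.1  0.3] op 0.0853
turn [ 0.32 -0.03 -0.04] shift [0.1424 0.0002 0.0022]
```

Call:
{"name": "step_arm", "arguments": {"moves": [[0,0,0,0.035,0,0.002,-1],[0,0,0,0.07,0,0.002,-1],[0,0,0,0.1,0,0.002,-1],[0,0,0,0.125,0,0.002,-1],[0,0,0,0.143,0,0.002,-1],[0,0,0,0.143,0,0.002,0],[0,0,0,0.143,0,0.002,0.3],[0,0,0,0.143,0,0.002,1],[0,0,0,0.143,0,0.002,1],[0,0,0,0.143,0,0.002,1],[0,0,0,0.143,0,0.002,1],[0,0,0,0.143,0,0.002,1]], "squeeze": 50}}

```text
t: 15.13
eef_pos: [0.4329, -0.1913, 0.046]
orientation: [[0.003, 0.28, 0.96], [-0.001, 0.96, -0.28], [-1.0, -0.0, 0.003]]
wrist_force: [0.5, 1.6, 6.6]
opening: 0.0289
```

```bash
python3 rel.py .643 .063 .19 -16.6
```

```text
t 15.13 pos [ 0.4329 -0.1913  0.046 ] yaw -16.29 q [-0.57  0.41 -0.63  0.53  0.    1.28] F [0.5 1.6 6.6] op 0.0289
turn [0.31 0.16 0.01] shift [-0.1437  0.303   0.1308]
```

Gripped at 28.9 mm opening, so it is the stout. Carry it high over the caddy to the 34 mm hole, one 50 mm pitch on from where the slim mic seated.

Call:
{"name": "step_arm", "arguments": {"moves": [[0,0,0,-0.02,0,0,1],[0,0,0,-0.05,0,0,1],[0,0,0,-0.085,0.01,0,1],[0,0,0,-0.115,0.03,0.01,1],[0,0,0,-0.14,0.06,0.025,1],[0,0,0,-0.14,0.09,0.04,1],[0,0,0,-0.14,0.12,0.053,1],[0,0,0,-0.14,0.15,0.067,1],[0,0,0,-0.14,0.18,0.08,1],[0,0,0,-0.14,0.21,0.093,1],[0,0,0,-0.14,0.24,0.106,1],[0,0,0,-0.14,0.265,0.118,1]]}}

```text
t: 16.13
eef_pos: [0.6202, 0.0323, 0.1847]
orientation: [[0.0, 0.28, 0.96], [0.0, 0.96, -0.28], [-1.0, 0.0, 0.0]]
wrist_force: [0.1, -0.2, -1.9]
opening: 0.0287
```

```bash
python3 rel.py .643 .063 .17 -16.6
```

```text
t 16.13 pos [0.6202 0.0323 0.1847] yaw -16.25 q [-0.07  0.49 -0.07  1.02  0.    1.79] F [ 0.1 -0.2 -1.9] op 0.0287
turn [ 0.35  0.01 -0.03] shift [0.0148 0.0358 0.0133]
```

Call:
{"name": "step_arm", "arguments": {"moves": [[0,0,0,0,0.02,0.008,1],[0,0,0,0,0.035,0.013,1],[0,0,0,0,0.036,0.013,1],[0,0,0,0.02,0.036,0.013,1],[0,0,0,0.045,0.036,0.013,1],[0,0,0,0.07,0.036,0.013,1],[0,0,0,0.083,0.036,0.013,1],[0,0,0,0.084,0.036,0.013,1],[0,0,0,0.084,0.036,0.013,1]]}}

```text
t: 16.88
eef_pos: [0.6407, 0.0606, 0.0999]
orientation: [[-0.003, 0.281, 0.96], [-0.0, 0.96, -0.281], [-1.0, -0.001, -0.002]]
wrist_force: [-0.9, -0.1, -2.0]
opening: 0.0288
```

```bash
python3 rel.py .643 .063 .056 -16.6; python3 - <<'E'
from h import *
q,d=vision.snapshot("scene")
b=cv2.resize(q[170:260,210:290,::-1],None,fx=6,fy=6,interpolation=cv2.INTER_CUBIC)
for z in(.045,.054): print(np.array(proj("scene",[.6445,.065,z])))
cv2.imwrite("pics/a5.png",b)
E
```

```text
t 16.88 pos [0.6407 0.0606 0.0999] yaw -16.33 q [-0.02  0.6  -0.1   0.87 -0.    1.84] F [-0.9 -0.1 -2. ] op 0.0288
turn [ 0.27 -0.14  0.05] shift [0.0439 0.003  0.0017]
[248.35553644 238.09175375]
[248.07752893 235.34905596]
```

View pics/a5.png

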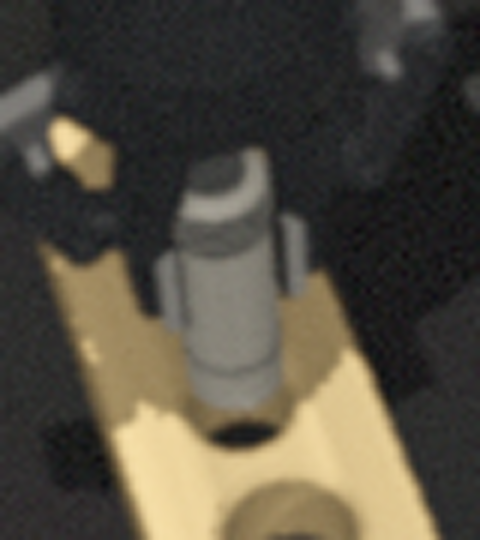

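```bash
python3 - <<'E'
from h import *
q,d=vision.snapshot("scene"); p0=np.load("scene0rgb.npy")
for c in (247,249,251):
    print(c,["%d:%d/%d"%(r,q[r,c,0],q[r,c,2]) for r in range(226,250)])
    print(c,["%d:%d"%(r,p0[r,c,0]) for r in range(226,250)])
for r in (228,231,233,235,237): print(r,["%d/%d"%(q[r,c,0],q[r,c,2]) for c in range(237,262)])
s=slice(195,225)
print("depth mic",[ (r,np.round(pt("scene",248,r,d[r,248]),4).tolist()) for r in (215,220,225,230)])
for z in (.054,): 
  for xy in((.6427,.0626),(.6407,.0606)): print(np.array(proj("scene",[*xy,z])))
# circles predicted lower edge
for xy,z,r in(((.6427,.0626),.054,.013),((.6427,.0626),.056,.015),((.6423,.0658),.045,.017),((.6423,.0658),.045,.020)):
    a=np.linspace(0,6.28,90); P=np.array([proj("scene",[xy[0]+r*np.cos(t),xy[1]+r*np.sin(t),z]) for t in a]); print(r,P.min(0).round(1),P.max(0).round(1))
E
```

```text
247 ['226:133/120', '227:138/123', '228:137/122', '229:137/121', '230:133/119', '231:119/106', '232:111/99', '233:130/117', '234:138/122', '235:138/123', '236:144/128', '237:142/123', '238:139/100', '239:131/81', '240:103/59', '241:62/40', '242:28/25', '243:34/30', '244:103/61', '245:182/112', '246:216/141', '247:222/144', '248:221/145', '249:221/143']
247 ['226:227', '227:226', '228:224', '229:218', '230:201', '231:163', '232:141', '233:146', '234:146', '235:147', '236:149', '237:149', '238:148', '239:143', '240:120', '241:81', '242:60', '243:62', '244:107', '245:180', '246:215', '247:221', '248:220', '249:219']
249 ['226:134/121', '227:136/120', '228:135/121', '229:138/124', '230:133/120', '231:111/101', '232:116/105', '233:131/118', '234:138/124', '235:137/124', '236:141/126', '237:143/126', '238:134/95', '239:123/73', '240:83/51', '241:40/33', '242:31/29', '243:28/27', '244:85/48', '245:170/104', '246:217/142', '247:225/147', '248:224/147', '249:222/145']
249 ['226:225', '227:224', '228:223', '229:218', '230:193', '231:162', '232:149', '233:150', '234:152', '235:151', '236:150', 
[... 1724 characters left out ...]
'131/117', '127/111', '125/101', '125/87', '124/75', '121/69', '129/77', '141/85', '147/88', '160/95']
237 ['156/96', '152/92', '142/84', '125/72', '117/71', '114/72', '122/83', '129/97', '135/109', '136/118', '142/123', '147/129', '143/126', '139/122', '136/111', '131/100', '129/86', '129/80', '129/75', '124/72', '118/70', '121/71', '163/97', '206/131', '221/145']
depth mic [(215, [0.6455, 0.0738, 0.1261]), (220, [0.6452, 0.0715, 0.109]), (225, [0.6465, 0.0722, 0.0963]), (230, [0.6481, 0.0733, 0.0836])]
[248.17378326 234.0051839 ]
[248.47919527 232.75952633]
0.013 [241.1 228.3] [255.2 239.9]
0.015 [240.  226.8] [256.3 240.2]
0.017 [240.4 230.3] [258.7 245.5]
0.02 [238.8 229. ] [260.3 246.9]
```

Compared with the hole (centre (249.6,237.8)), the foot is right across the row. Along the row it is short by an estimated 3–7 mm (TCP versus image). I'll shift 5 mm along the row and lower slowly, watching the force.

Call:
{"name": "step_arm", "arguments": {"moves": [[0,0,0,0,0.003,0,1],[0,0,0,0,0.005,0,1],[0,0,0,0,0.005,0,1],[0,0,0,0.003,0.005,0,1],[0,0,0,0.003,0.005,0,1]]}}

```text
t: 17.4
eef_pos: [0.6432, 0.0662, 0.0973]
orientation: [[-0.0, 0.28, 0.96], [-0.0, 0.96, -0.28], [-1.0, -0.0, -0.0]]
wrist_force: [-0.1, -0.4, -2.6]
opening: 0.0291
```

```bash
python3 - <<'E'
from h import *
from cell import get_state
print(np.round(get_state()["eef_pos"],4))
q,d=vision.snapshot("scene")
b=cv2.resize(q[190:260,210:290,::-1],None,fx=8,fy=8,interpolation=cv2.INTER_CUBIC)
cv2.imwrite("pics/a6.png",b)
for c in (248,250,252): print(c,["%d:%d/%d"%(r,q[r,c,0],q[r,c,2]) for r in range(234,248)])
E
```

```text
[0.6432 0.0662 0.0973]
248 ['234:130/117', '235:115/103', '236:129/114', '237:135/121', '238:139/125', '239:140/126', '240:139/124', '241:116/104', '242:64/57', '243:29/28', '244:83/48', '245:170/103', '246:216/140', '247:223/145']
250 ['234:128/115', '235:111/99', '236:127/116', '237:134/119', '238:137/124', '239:139/122', '240:135/122', '241:110/100', '242:62/54', '243:35/29', '244:90/53', '245:175/110', '246:218/141', '247:227/151']
252 ['234:115/105', '235:111/100', '236:127/112', '237:135/121', '238:137/121', '239:142/128', '240:138/123', '241:97/87', '242:48/43', '243:37/29', '244:121/71', '245:196/122', '246:222/146', '247:223/146']
```

View pics/a6.png

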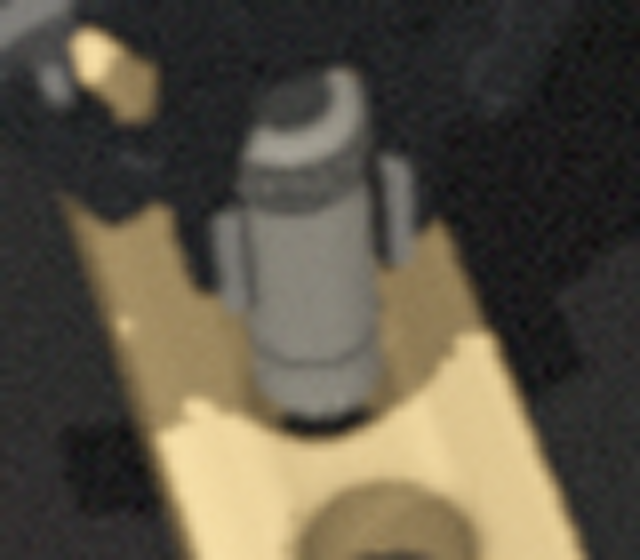

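The foot edge (row 241.7, about 243.5 at mouth level) now sits concentric inside the hole edge (row 244.4), with columns 249.4 against 249.6. Lower.

Call:
{"name": "step_arm", "arguments": {"moves": [[0,0,0,0.003,0,0,1],[0,0,0,0.006,0,0,1],[0,0,0,0.009,0,0,1],[0,0,0,0.012,0,0,1],[0,0,0,0.015,0,0,1],[0,0,0,0.018,0,0,1],[0,0,0,0.018,0,0,1]]}}

```text
t: 18.03
eef_pos: [0.6428, 0.0661, 0.0786]
orientation: [[-0.001, 0.281, 0.96], [0.0, 0.96, -0.281], [-1.0, -0.0, -0.001]]
wrist_force: [0.7, 0.2, -2.7]
opening: 0.0288
```

Call:
{"name": "step_arm", "arguments": {"moves": [[0,0,0,0.004,0,0,1],[0,0,0,0.008,0,0,1],[0,0,0,0.012,0,0,1],[0,0,0,0.015,0,0,1],[0,0,0,0.018,0,0,1],[0,0,0,0.02,0,0,1],[0,0,0,0.021,0,0,1],[0,0,0,0.021,0,0,1]]}}

```text
t: 18.7
eef_pos: [0.643, 0.066, 0.0581]
orientation: [[-0.001, 0.281, 0.96], [-0.0, 0.96, -0.281], [-1.0, -0.0, -0.001]]
wrist_force: [-1.6, -2.9, -2.3]
opening: 0.0288
```

Call:
{"name": "step_arm", "arguments": {"moves": [[0,0,0,0.001,0,0,1],[0,0,0,0.002,0,0,1],[0,0,0,0.003,0,0,1],[0,0,0,0.003,0,0,1]]}}

```text
t: 19.03
eef_pos: [0.6432, 0.0658, 0.0561]
orientation: [[-0.0, 0.281, 0.96], [-0.001, 0.96, -0.281], [-1.0, -0.001, 0.0]]
wrist_force: [-4.4, -2.0, 3.8]
opening: 0.0289
```

Floor contact (vertical force went from −2.3 to +3.8 N at TCP z 0.056). Release, rise and clear away toward the robot.

Call:
{"name": "step_arm", "arguments": {"moves": [[0,0,0,0.001,0,0,1],[0,0,0,0,0,0,0.4],[0,0,0,0,0,0,0.1],[0,0,0,0,0,0,-0.5],[0,0,0,0,0,0,-1],[0,0,0,0,0,0,-1],[0,0,0,0,0,0,-1],[0,0,0,-0.02,0,0,-1],[0,0,0,-0.06,0,0,-1],[0,0,0,-0.1,0,0,-1],[0,0,0,-0.14,0,0,-1],[0,0,0,-0.15,0,0,-1]]}}

```text
t: 20.03
eef_pos: [0.6469, 0.0663, 0.213]
orientation: [[0.011, 0.28, 0.96], [0.0, 0.96, -0.28], [-1.0, 0.003, 0.01]]
wrist_force: [1.5, 0.6, 0.5]
opening: 0.0852
```

Call:
{"name": "step_arm", "arguments": {"moves": [[0,0,0,0,-0.03,-0.03,-1],[0,0,0,0,-0.06,-0.06,-1],[0,0,0,0,-0.09,-0.09,-1],[0,0,0,0,-0.12,-0.12,-1],[0,0,0,0,-0.15,-0.15,-1],[0,0,0,0,-0.18,-0.18,-1],[0,0,0,0,-0.22,-0.2,-1],[0,0,0,0,-0.25,-0.2,-1],[0,0,0,0,-0.28,-0.2,-1],[0,0,0,0,-0.31,-0.2,-1],[0,0,0,0,-0.31,-0.2,-1],[0,0,0,0,-0.31,-0.2,-1]]}}

```text
t: 21.03
eef_pos: [0.3643, -0.1766, 0.2057]
orientation: [[0.001, 0.284, 0.959], [-0.0, 0.959, -0.284], [-1.0, 0.0, 0.001]]
wrist_force: [-0.5, 0.3, 0.2]
opening: 0.0857
```

```bash
python3 - <<'E'
from h import *
from cell import get_state
s=get_state();print(s["t"],np.round(s["eef_pos"],4))
p,dt=vision.snapshot("top");q,d=vision.snapshot("scene")
a=cv2.resize(p[100:220,170:340,::-1],None,fx=2.35,fy=2.35,interpolation=cv2.INTER_CUBIC);b=cv2.resize(q[170:300,200:300,::-1],None,fx=4,fy=4,interpolation=cv2.INTER_CUBIC)
H=max(a.shape[0],b.shape[0]);a,b=[cv2.copyMakeBorder(i,0,H-i.shape[0],0,0,0) for i in(a,b)]
cv2.imwrite("pics/a7.png",np.hstack([a,b])[:,:800])
for n,im,dd,boxes in(("top",p,dt,((225,125,40,45),(255,140,35,40))),("scene",q,d,((228,185,24,25),(235,200,30,30)))):
  for x,y,w,h in boxes:
    D=dd[y:y+h,x:x+w]; P=np.array([pt(n,x+j,y+i,D[i,j]) for i in range(h) for j in range(w) if D[i,j]>0])
    t=P[P[:,2]>.095]; print(n,len(t),"top z",np.percentile(t[:,2],[50,90]).round(4) if len(t) else None, t.mean(0).round(4) if len(t) else None)
E
```

```text
21.0333 [ 0.3643 -0.1766  0.2057]
top 314 top z [0.1098 0.1118] [0.6382 0.0582 0.1085]Traceback (most recent call last):
  File "<stdin>", line 10, in <module>
  File "h.py", line 12, in pt
    c,f,R,t=cam(n); return R.T@(np.array([(u-c["cx"])/f,(v-c["cy"])/f,1])*z-t)
            ~~~^^^
  File "h.py", line 4, in cam
    c=vision.camera_info(n); return c,210/np.tan(np.radians(c["fov_y"])/2),np.array(c["R"]),np.array(c["t"])
ValueError: time passes only in moves, steps and waits
```

View pics/a7.png

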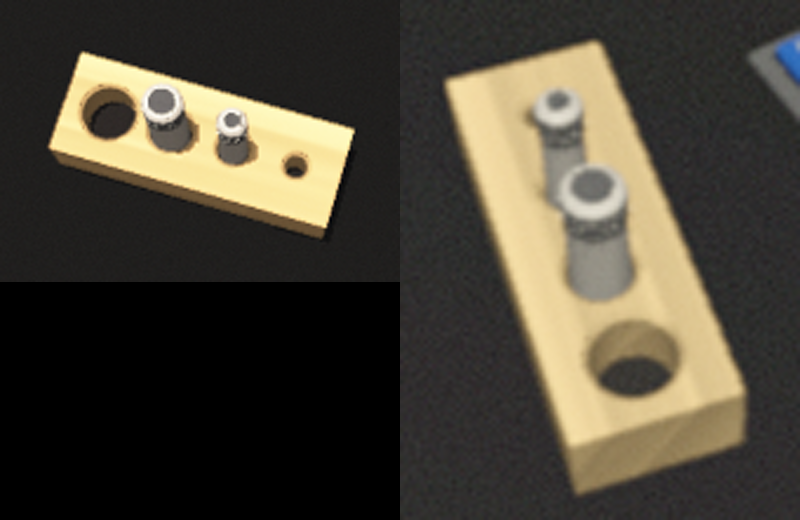

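Both mics stand upright in the 34 and 26 mm holes (top crop: caps at (163,103) and (232,123)), with the 18 and 42 mm holes empty. One more check of the slim mic's height.

```bash
python3 - <<'E'
from h import *
for n,boxes in(("top",((225,125,24,35),(257,140,30,30))),("scene",((230,187,20,10),(237,205,22,14)))):
  _,d=vision.snapshot(n); c,f,R,t=cam(n)
  V,U=np.mgrid[:420,:560]; P=(np.dstack([(U-c["cx"])/f,(V-c["cy"])/f,np.ones_like(U)])*d[...,None]-t)@R
  for x,y,w,h in boxes:
    Q=P[y:y+h,x:x+w].reshape(-1,3); m=Q[(Q[:,2]>.1)&(Q[:,2]<.13)]
    print(n,len(m),"z med/90%",np.percentile(m[:,2],[50,90]).round(4),"mean",m.mean(0).round(4))
E
```

```text
top 269 z med/90% [0.11   0.1119] mean [0.6398 0.0616 0.1093]
top 150 z med/90% [0.1096 0.1116] mean [0.6264 0.0126 0.1089]
scene 49 z med/90% [0.1094 0.1107] mean [0.6263 0.0138 0.1092]
scene 115 z med/90% [0.1095 0.1107] mean [0.6397 0.0623 0.1092]
```

Both tops are at 0.110 m, which is 10 mm of floor plus 100 mm of mic, so both are fully down. Handing in.

```bash
python3 -c "
from cell import robot; print(robot.sign_off())"
```

```text
the job is handed in; nothing more can be done
None
```

Both mics are in the caddy, foot down: the slim one in the 26 mm hole and the stout one in the 34 mm hole. Each was lowered in by the gripper until I felt the hole's floor (about 4–6 N upward), then released, and the job was handed in at about 21 s.

- **Final checks:** Both cameras show the two mics upright, with their tops at 0.110 m as expected for fully seated mics. The 18 and 42 mm holes are empty, and the arm is well clear of everything.
- **Disagreements:** The two cameras differed by about 5 mm. I corrected for this by centring the slim mic in the gripper, which gave its true position. For the stout mic, the image and the arm's own position disagreed by a few mm along the row, so I shifted it 5 mm and confirmed it was centred over the hole before lowering.

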